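# Roll down the tiled front border of a display riser

## Task

The blue tiles along the front edge of the wooden display riser are still standing high on their bedding. Take the hand roller from its stand and roll it along the border with firm pressure until every tile is fully home, then set the roller back upright on its stand, keeping hold of it until it rests there. Press the tiles only with the roller, never with the gripper, and leave the other things where they are.

Things in the scene. Friction and masses are not known exactly. Their poses are not given: they have to be found in the camera images.
- roller: hand roller, 0.5 kg. Origin: centre of the wheel's axle; x rolling direction, y along the axle, z up the handle. Black rubber wheel 46 mm across, 32 wide, lowest point at z -23 mm. Above it a flat aluminium body 100 (x) by 46 (y), z 28 to 37 mm, and on that an upright flat-sided wooden handle 30 (x) by 34 (y), z 37 to 93 mm. Fore and aft alike
- roller_grip (a point): middle of the roller's handle, 65 mm above the axle; axes as the roller's
- roller_wheel (a joint): turning angle of the roller's wheel about its axle, rad, unlimited; 0 at the start; it turns almost freely, by rolling (1 rad = 23 mm)
- stand: fixed wooden stand, 120 (x) by 84 mm (y); origin: centre of its underside. Two rails with cork tops, 12 mm thick, 62 mm apart inside (x), 70 mm long (y), tops 68 mm up. The roller's flat body lies across both rail tops, its x along the stand's x (either way round), the wheel hanging free between: axle 40 mm above the table over the stand's centre. It starts so, within 4 mm
- riser: fixed dark wooden display riser, 170 (x) by 320 mm (y), deck 45 mm above the table; origin: centre of its underside. The tile border runs along its front edge, on the side away from the robot, parallel to its y, centred at x +63 mm. A gift box and a bowl (under 45 mm tall) stand loose on the deck at x below +15 mm
- strip_left (a point): left end (riser's +y) of the tile border, on its centre line, at the height of the tile tops when fully home: 48 mm above the table
- strip_right (a point): right end (riser's -y) of the tile border, 250 mm from strip_left, same height. Between lie five blue tiles, each 48.5 mm long and 34 mm wide, one every 50 mm. A tile goes straight down when pressed with 10 to 12 N, stops dead when home, and stays where it is left
- tile1 (a joint): tile 1 counted from the left end: how far this border tile is pressed down, in m: 0 = standing 5 mm too high, 0.005 = fully home; starts between 0 and 0.002. The tile stays at whatever depth it is left
- tile2 (a joint): tile 2 counted from the left end: how far this border tile is pressed down, in m: 0 = standing 5 mm too high, 0.005 = fully home; starts between 0 and 0.002. The tile stays at whatever depth it is left
- tile3 (a joint): tile 3 counted from the left end: how far this border tile is pressed down, in m: 0 = standing 5 mm too high, 0.005 = fully home; starts between 0 and 0.002. The tile stays at whatever depth it is left
- tile4 (a joint): tile 4 counted from the left end: how far this border tile is pressed down, in m: 0 = standing 5 mm too high, 0.005 = fully home; starts between 0 and 0.002. The tile stays at whatever depth it is left
- tile5 (a joint): tile 5 counted from the left end: how far this border tile is pressed down, in m: 0 = standing 5 mm too high, 0.005 = fully home; starts between 0 and 0.002. The tile stays at whatever depth it is left
- carton: fixed open cardboard box of spare tiles, 150 x 120 mm, 50 mm tall; it and the stand may change sides
- gift_box: loose red and gold gift box 79 x 59 mm, 36 mm tall, on the riser's deck; leave alone
- bowl: loose blue bowl, 80 mm across, 42 mm tall, on the riser's deck; leave alone
- level: loose yellow spirit level 200 mm long, 45 mm tall, beyond the riser; leave alone
- mallet: loose rubber mallet, about 190 mm long, 48 mm tall; leave alone
- putty_jar: loose jar, 72 mm across, 85 mm tall; leave alone
- vase: loose white vase, 88 mm across, 130 mm tall; leave alone
Not all that is in view belongs to the job. Leave any red look-alike of the roller alone.

How it is judged:
On the way, in this order (a step that is already met when the one before it is completed fails the run):
1. the roller is lifted off its stand (z of roller in the frame of stand above 0.065 m), for 0.2 s.
2. the roller bears on the border and its wheel has rolled on it (turned more than 2.5 rad, about 58 mm, either way) (contact force between roller and riser above 2 N and (value of joint roller_wheel above 2.5 rad or value of joint roller_wheel below -2.5 rad)), for 0.05 s.
3. all five tiles are home within 1.5 mm (value of joint each of tile1, tile2, tile3, tile4, tile5 above 0.0035 m), for 0.2 s.
At the end, for the whole second after the job is handed in: All five tiles are pressed home to within 1.5 mm, and the roller rests upright (within 7 degrees) on both rails of its stand, let go and still, its axle within 12 mm (across the rails) and 25 mm (along them) of the stand's centre (all of step 3 and x of roller in the frame of stand between -0.012 and 0.012 m and y of roller in the frame of stand between -0.025 and 0.025 m and z of roller in the frame of stand between 0.036 and 0.044 m and angle between roller's own z axis and vertical below 0.12 rad and contact force between roller and stand above 1 N and linear speed of roller below 0.02 m/s); the robot touches nothing.
It fails at once if the robot presses the riser or its tiles with the gripper or arm instead of the roller (over 3 N) (contact force between any of the fingers, the arm and riser above 3 N).
It fails at once if the roller is let go while more than 15 mm above its place on the stand (z of roller in the frame of stand above 0.055 m and contact force between the fingers and roller below 0.05 N).
It fails at once if another thing is moved more than 30 mm (distance of any of gift_box, bowl, level, mallet, putty_jar, vase from where it was at the start of the episode above 0.03 m).
It also fails if it takes over 72 s, if anything falls off the work surface, if the arm or the gripper's body presses on something with over 40 N, if the wrist force passes 120 N, or if a joint passes its speed limit or range.

## Robot

A 6-joint arm with a two-finger parallel gripper is mounted at the origin on the work surface. World frame = base frame: x ahead of the robot, y to its left, z up, the work surface at z = 0. Lengths are in m, angles in rad, forces in N, time in s.
With the tool pointing down it reaches from about 0.225 to 0.875 m from the base axis. Payload 3.4 kg.
Tool frame: the origin (TCP) lies at the very end of the fingers, on their centre line; the grasp point (between the pads) lies 19 mm behind it; z points along the fingers, y is the direction in which the jaws open and shut (so a half turn about z gives the same grasp; the last joint's range is limited). The gripper opens to 85 mm and grips with 20 to 120 N. Pads are 22 mm wide; open, the fingers measure 114 mm over their backs; the gripper's body (76 mm by 85 mm) begins 54 mm behind the grasp point. The pads swing forward as they close: fully open they stand 13 mm farther back than shut.
Start: joints at [-1.377, 0.276, 1.505, -0, 1.361, -0.121], TCP at [0.178, -0.547, 0.231] pointing down, gripper open.
Joint ranges: [-2.89, 2.89], [-0.75, 2.08], [0.22, 2.7], [-1.18, 4.32], [0.11, 2.71], [-2.7, 2.7]. Speed limits (rad/s): [2.57, 2.57, 3.14, 3.14, 3.14, 3.14].

## Interface

Orientations are given as a unit quaternion [w, x, y, z].
In Python, from rig import get_state, get_image, calibration, sign_off gives the robot as it stands. The module is installed in compiled form; this text tells all that it offers.
- The arm moves only by the tool drive_tool, never from a script. Its argument "targets" is one flat list of numbers, 7 for each row, row after row: the turn, a rotation vector about the tool's x, y, z in degrees, then the shift along the tool's x, y, z in mm, then the opening, from 0 (shut) to 1 (fully open). In form: [wx, wy, wz, tx, ty, tz, fingers, wx, wy, wz, tx, ty, tz, fingers, ...]. A call has 1 to 12 rows; each row shifts and turns the commanded pose from where the row before left it, along the tool's axes as they then stand; what a row does not reach is not made up. A row lasts 1/8 s, in which the tool goes at most 62.5 mm and 10.7 degrees, less where a joint would pass 70% of its speed; a pose out of reach is approached as far as the arm can. A call is refused whole if a number of a shift passes 62.5 or a number of a turn 10.7, either way. A call with a gripper value outside its range is refused whole. The fingers move at their own pace and stop on an object; "grip_force" is the grip in N (left out, the last holds). Time passes only in rows, so rows that do not move let the fingers close. It gives the time, the measured TCP pose, the force and the opening at its end, in the units of the state.
- get_state(): the state, without advancing time (a new reading comes with each control period).
- get_image(name): name is "scene" or "top"; returns the picture (384x512x3 uint8, red, green, blue); there is no depth.
- calibration(name): a dict with "mtx" (3x3 intrinsics, pixels), "distortion" ([k1, k2, p1, p2, k3] as OpenCV has them; the pictures are not rectified), "world_to_cam" (4x4, takes a point from world to camera coordinates). Camera axes: x right, y down, z forward; pixel columns grow to the right and rows downward; lengths in m; the calibration is good to about 2 mm. A picture is of the moment at which its call begins. calibration takes no time and is no camera call.
- sign_off(): hands the job in, once; it reports no verdict.
The state is a dict: "clock": time; "qpos": joint angles; "qd": joint speeds; "effort": joint torques, N m; "position": TCP position; "ee_rot": TCP orientation; "contact_force": force on the tool from outside, world axes, zero at the start; "moment": the same for the moment, N m; "width": finger opening in m.
Only numpy, scipy, OpenCV 4.12 (cv2) and the standard library are available. Lean on these libraries where they do the work, as an engineer would, in place of code of your own. Each camera call takes 0.05 s, during which the arm holds its last target.

## Working session

There is one attempt and no reset: what is moved stays moved. The work goes in short steps, Python scripts to look and compute and a tool call to move; the robot and the scene stay as the last step left them, time stands still between calls to the robot, and variables do not carry over. Pictures are saved under pics/ and viewed, and the job is handed in when it is done.

Besides the shell and the picture viewer there is one more tool, called after "Emit:" by a JSON object that holds its "fn" and its "kwargs", one argument or row to a line. drive_tool: Moves the arm, as the interface text tells. Its arguments: {"type":"object","properties":{"targets":{"type":"array"},"grip_force":{"type":"number"}},"required":["targets"]}

```bash
mkdir -p pics; python3 - <<'E'
from rig import *
import cv2
print(get_state())
for n in("scene","top"):
    im=get_image(n); cv2.imwrite(f"pics/{n}0.png",cv2.cvtColor(cv2.resize(im,(800,600),interpolation=cv2.INTER_CUBIC),cv2.COLOR_RGB2BGR)); cv2.imwrite(f"pics/{n}0_raw.png",im[:,:,::-1])
    c=calibration(n); print({k:v.tolist() if hasattr(v,'tolist') else v for k,v in c.items()})
E
```

```text
{'clock': 0.0, 'qpos': array([-1.37700239e+00,  2.76631006e-01,  1.50616977e+00, -2.82917697e-05,
        1.36070422e+00, -1.21000917e-01]), 'qd': array([ 0.00104499, -0.00036316, -0.00049703, -0.00067631, -0.00076238,
        0.00098856]), 'effort': array([-1.93521173e-04, -4.16769648e+01, -2.45805162e+01, -2.33146484e-04,
        1.10678151e-02, -5.68959322e-06]), 'position': array([ 0.17791096, -0.54620897,  0.23040459]), 'ee_rot': array([-9.55033671e-04,  9.87637661e-01,  1.56751194e-01, -4.86164301e-05]), 'contact_force': array([ 0.03376901,  0.14287719, -0.44939615]), 'moment': array([ 0.04894355, -0.06716951,  0.03010804]), 'width': 0.08519435492992398}
{'mtx': [[378.8657503189737, 0.0, 254.65008488864552], [0.0, 378.8657503189737, 190.026189014553], [0.0, 0.0, 1.0]], 'distortion': [-0.12739550391460397, 0.0, 0.0, 0.0, 0.0], 'world_to_cam': [[0.8330779532140288, 0.552815597408727, 0.019391728400451676, -0.4728501357318816], [0.3780193818431668, -0.5433714958520511, -0.7495657172299264, -0.1631373074575267], [-0.4038347072994526, 0.6317771226921219, -0.6616458240049798, 1.2387476641791748], [0.0, 0.0, 0.0, 1.0]]}
{'mtx': [[462.31208438230743, 0.0, 258.1530648140918], [0.0, 462.31208438230743, 198.70715485974966], [0.0, 0.0, 1.0]], 'distortion': [-0.08576570518088343, 0.0, 0.0, 0.0, 0.0], 'world_to_cam': [[0.01667294482875558, -0.9995678492648631, 0.024210072836597835, -0.026760437551478077], [-0.993555709672471, -0.019277935570441093, -0.11169338824377179, 0.5838455664138079], [0.11211184008823191, -0.022191798398462994, -0.9934477637983148, 1.2973379652886663], [0.0, 0.0, 0.0, 1.0]]}
```

View pics/scene0.png

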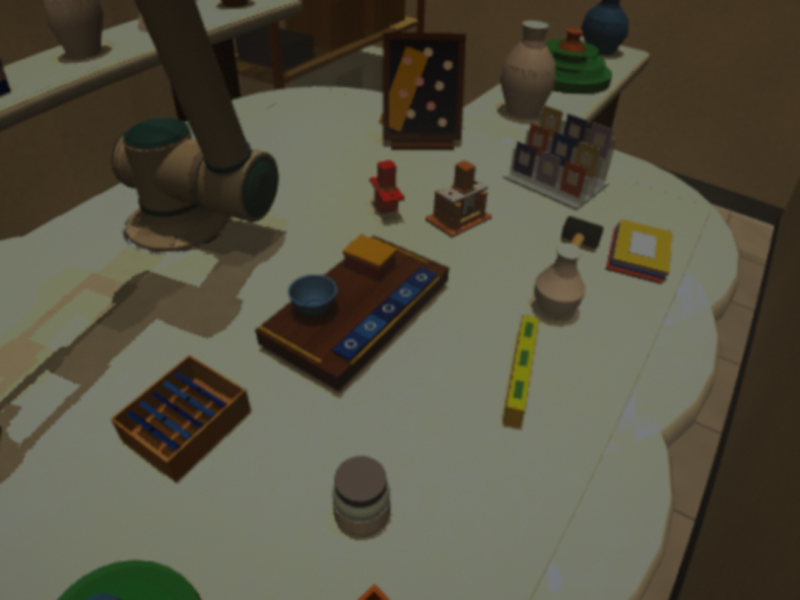

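View pics/top0.png

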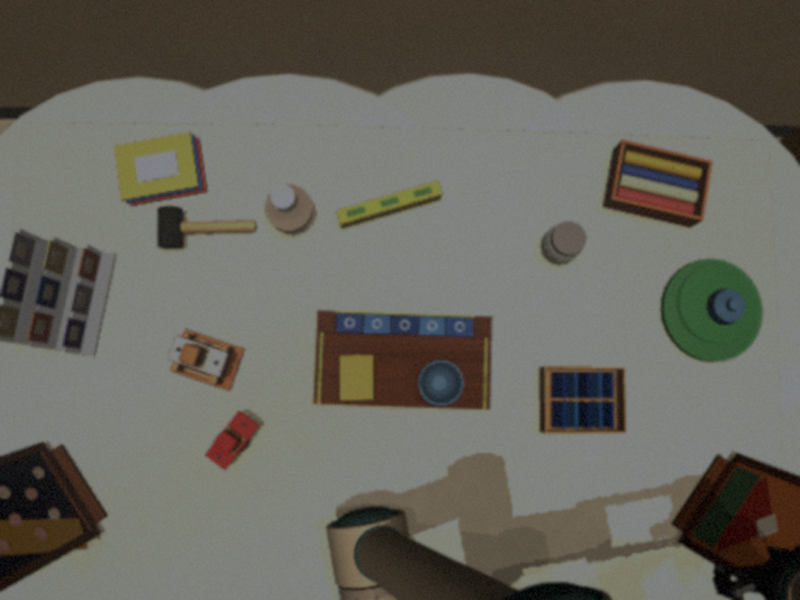

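Scene: the stand with the roller (orange handle, aluminium body) is at about (462,200) in the scene view and (205,357) in the top view. Red look-alike is at scene (386,188), top (235,438). Riser with five blue tiles is at top (405,325). The only two candidates are those two, and the roller is the one on the wooden stand. I'll check it in close crops.

```bash
python3 - <<'E'
import cv2
t=cv2.imread("pics/top0_raw.png"); s=cv2.imread("pics/scene0_raw.png")
def crop(im,x0,y0,w,h,k,n):
    c=cv2.resize(im[y0:y0+h,x0:x0+w],None,fx=k,fy=k,interpolation=cv2.INTER_CUBIC)
    c=cv2.convertScaleAbs(c,alpha=1.7)
    for i in range(0,w,10): cv2.line(c,(i*k,0),(i*k,6 if i%50 else 14),(0,255,0),1)
    for i in range(0,h,10): cv2.line(c,(0,i*k),(6 if i%50 else 14,i*k),(0,255,0),1)
    cv2.imwrite(n,c)
crop(t,100,200,70,50,11,"pics/c_stand.png")
crop(t,195,190,130,80,6,"pics/c_riser.png")
crop(s,265,95,60,60,10,"pics/c_stand_s.png")
E
```

```text
(no output)
```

View pics/c_stand.png

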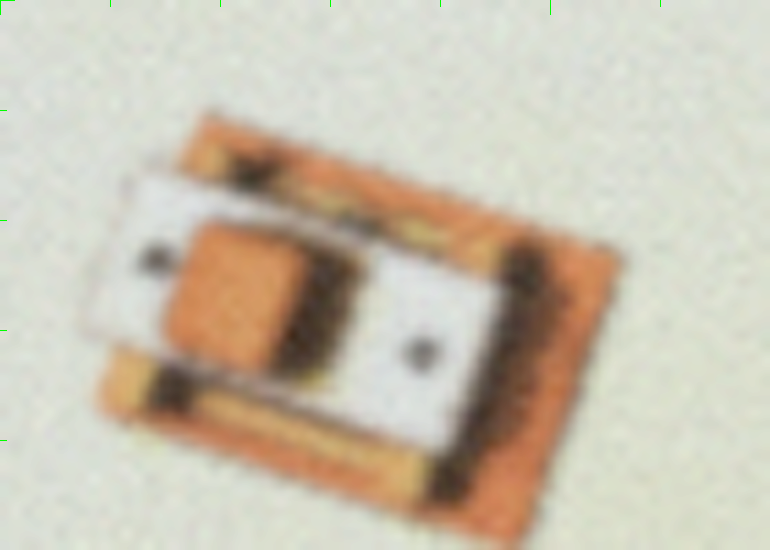

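View pics/c_riser.png

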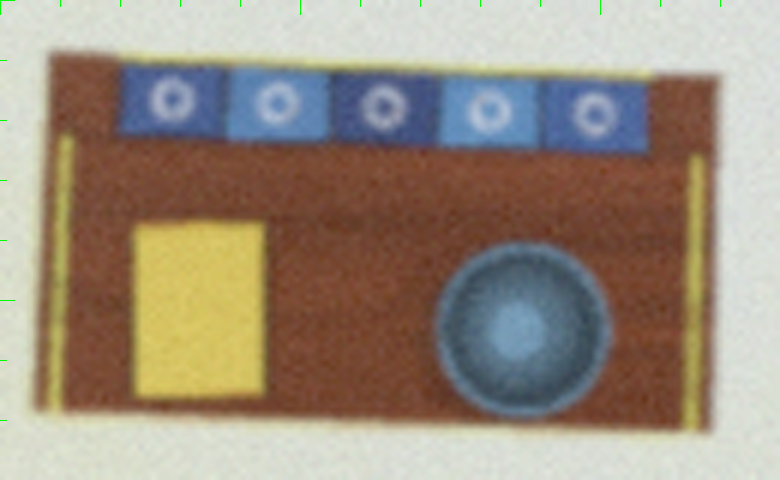

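View pics/c_stand_s.png

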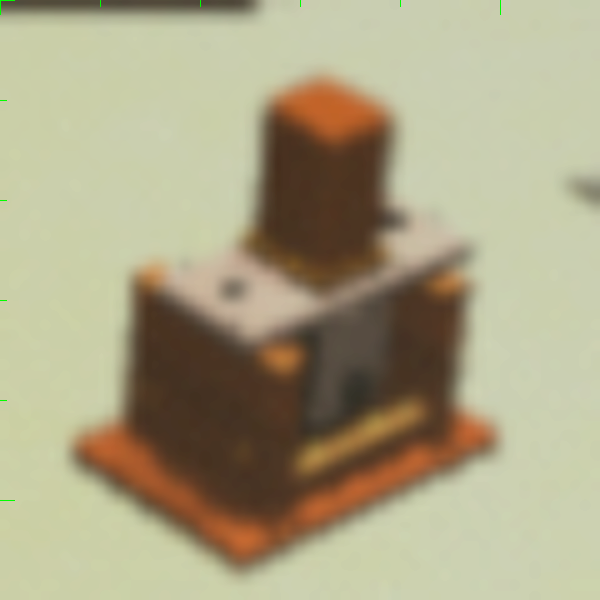

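The close crop shows a grey wheel hanging between cork-topped rails, an aluminium body and a wooden handle, so this is the roller. Next I'll measure it.

```bash
cat > h.py <<'E'
import numpy as np, cv2
from rig import calibration
def unproj(name,px,z):
    c=calibration(name); K=np.array(c["mtx"]);d=np.array(c["distortion"]);T=np.array(c["world_to_cam"])
    p=cv2.undistortPoints(np.array(px,float).reshape(-1,1,2),K,d).reshape(-1,2)
    R=T[:3,:3];o=-R.T@T[:3,3]; r=np.c_[p,np.ones(len(p))]@R
    return o+r*((z-o[2])/r[:,2])[:,None]
def proj(name,P):
    c=calibration(name);T=np.array(c["world_to_cam"])
    return cv2.projectPoints(np.array(P,float).reshape(-1,1,3),cv2.Rodrigues(T[:3,:3])[0],T[:3,3],np.array(c["mtx"]),np.array(c["distortion"]))[0].reshape(-1,2)
E
python3 - <<'E'
from h import *
np.set_printoptions(precision=4,suppress=True)
def C(pts,o,k): return (np.array(pts,float)-(k-1)/2)/k+np.array(o)
def rep(n,P):
    print(n);print(P[:,:2],'mean',P[:,:2].mean(0))
    print(' edges',np.linalg.norm(np.diff(P[:,:2],axis=0,append=P[:1,:2]),axis=1),' ang',[round(float(np.degrees(np.arctan2(*(P[j]-P[i])[1::-1]))),1) for i,j in((0,1),(3,2),(3,0),(2,1))])
rep("body",unproj("top",C([(150,170),(502,285),(440,448),(90,332)],(100,200),11),.077))
rep("handle",unproj("top",C([(195,224),(308,243),(265,378),(162,333)],(100,200),11),.133))
rep("riser",unproj("top",C([(50,52),(718,75),(710,432),(36,410)],(195,190),6),.045))
rep("tiles",unproj("top",C([(120,64),(650,80),(648,153),(119,135)],(195,190),6),.052))
print(unproj("top",C([(172,100),(278,103),(384,107),(490,110),(596,114)],(195,190),6),.052))
print("standbase",unproj("top",C([(205,112),(624,250),(522,546)],(100,200),11),.01))
# scene
def S(pts): return C(pts,(265,95),10)
print("scene handle",unproj("scene",S([(322,75),(392,118),(332,143),(268,102)]),.133), unproj("scene",S([(322,75),(392,118),(332,143),(268,102)]),.133).mean(0))
E
```

```text
body
[[0.526  0.3862]
 [0.4989 0.2956]
 [0.4577 0.3096]
 [0.4849 0.3994]] mean [0.4919 0.3477]
 edges [0.0945 0.0434 0.0938 0.0432]  ang [-106.7, -106.8, -17.9, -18.7]
handle
[[0.5092 0.3582]
 [0.5052 0.3306]
 [0.4726 0.3395]
 [0.4828 0.365 ]] mean [0.4925 0.3483]
 edges [0.0279 0.0338 0.0274 0.0272]  ang [-98.3, -111.9, -14.4, -15.3]
riser
[[ 0.5811  0.1413]
 [ 0.5763 -0.1767]
 [ 0.4072 -0.1736]
 [ 0.4123  0.1431]] mean [ 0.4942 -0.0165]
 edges [0.318  0.1691 0.3167 0.1688]  ang [-90.9, -90.9, -0.6, -1.0]
tiles
[[ 0.5753  0.1075]
 [ 0.5725 -0.1433]
 [ 0.5378 -0.1425]
 [ 0.5417  0.107 ]] mean [ 0.5568 -0.0178]
 edges [0.2508 0.0347 0.2496 0.0336]  ang [-90.6, -90.9, 0.7, -1.2]
[[ 0.5587  0.0825  0.052 ]
 [ 0.5583  0.0326  0.052 ]
 [ 0.5573 -0.0174  0.052 ]
 [ 0.5568 -0.0675  0.052 ]
 [ 0.5559 -0.1177  0.052 ]]
standbase [[0.5465 0.3917 0.01  ]
 [0.5121 0.2785 0.01  ]
 [0.4337 0.3024 0.01  ]]
scene handle [[0.483  0.3632 0.133 ]
 [0.514  0.3516 0.133 ]
 [0.5064 0.3266 0.133 ]
 [0.4777 0.3376 0.133 ]] [0.4953 0.3447 0.133 ]
```

```bash
cat > plan.py <<'E'
import numpy as np, sys, json, os
from scipy.spatial.transform import Rotation as R
from rig import get_state
def pose():
    s=get_state(); q=np.array(s["ee_rot"]); return np.array(s["position"]),R.from_quat([q[1],q[2],q[3],q[0]])
def down(yaw): # tool x yaw in deg
    y=np.radians(yaw); x=np.array([np.cos(y),np.sin(y),0]); z=np.array([0,0,-1.]); return R.from_matrix(np.c_[x,np.cross(z,x),z])
def rows(target,yaw,n,g,start=None):
    p,r=pose() if start is None else start
    p0,r0=p.copy(),r; rt=down(yaw); rv=(r0.inv()*rt).as_rotvec(); t=np.array(target,float)
    out=[]
    for i in range(1,n+1):
        pt=p0+(t-p0)*i/n; rr=r0*R.from_rotvec(rv*i/n)
        w=np.round(np.degrees((r.inv()*rr).as_rotvec()),1); d=np.round(r.inv().apply(pt-p)*1000,1)
        out+= [*w.tolist(),*d.tolist(),g]; 
        p=p+r.apply(d/1000); r=r*R.from_rotvec(np.radians(w))
    print(json.dumps(out)); print("end",p.round(4),"max",np.abs(np.array(out).reshape(-1,7)).max(0)); return p,r
E
python3 -c "
from plan import *
s=rows([.34,-.10,.26],90,10,1)
rows([.493,.347,.24],163.2,10,1,s)"
```

```text
[-0.0, -0.0, -7.2, 29.2, -37.4, -2.9, 1, -0.0, -0.0, -7.2, 33.7, -33.5, -2.9, 1, -0.0, -0.0, -7.2, 37.6, -29.0, -2.8, 1, -0.0, -0.0, -7.2, 41.0, -24.0, -2.9, 1, -0.0, -0.0, -7.2, 43.6, -18.7, -2.9, 1, -0.0, -0.1, -7.2, 45.7, -13.1, -2.9, 1, -0.0, 0.0, -7.2, 46.9, -7.3, -2.9, 1, -0.1, 0.0, -7.2, 47.4, -1.3, -3.0, 1, 0.0, 0.0, -7.2, 47.3, 4.6, -3.0, 1, 0.0, 0.0, -7.2, 46.3, 10.5, -2.9, 1]
end [ 0.34 -0.1   0.26] max [ 0.1  0.1  7.2 47.4 37.4  3.   1. ]
[0.0, 0.0, -7.3, 44.7, 15.3, 2.0, 1, 0.0, 0.0, -7.3, 42.4, 20.9, 2.0, 1, 0.0, 0.0, -7.3, 39.3, 26.1, 2.0, 1, 0.0, 0.0, -7.4, 35.8, 30.9, 2.0, 1, -0.0, 0.0, -7.3, 31.5, 35.2, 1.9, 1, -0.0, 0.0, -7.3, 26.7, 39.0, 2.0, 1, -0.0, 0.0, -7.3, 21.6, 42.0, 2.0, 1, -0.0, 0.0, -7.3, 16.0, 44.4, 2.0, 1, -0.0, 0.0, -7.3, 10.3, 46.2, 2.0, 1, -0.0, 0.0, -7.4, 4.3, 47.0, 2.0, 1]
end [0.493 0.347 0.24 ] max [ 0.   0.   7.4 44.7 47.   2.   1. ]
```

Emit:
{"fn": "drive_tool", "kwargs": {
  "targets": [0,0,-7.2,29.2,-37.4,-2.9,1,0,0,-7.2,33.7,-33.5,-2.9,1,0,0,-7.2,37.6,-29,-2.8,1,0,0,-7.2,41,-24,-2.9,1,0,0,-7.2,43.6,-18.7,-2.9,1,0,-0.1,-7.2,45.7,-13.1,-2.9,1,0,0,-7.2,46.9,-7.3,-2.9,1,-0.1,0,-7.2,47.4,-1.3,-3,1,0,0,-7.2,47.3,4.6,-3,1,0,0,-7.2,46.3,10.5,-2.9,1]
}}

```text
clock: 1.35
position: [0.3401, -0.0989, 0.2601]
ee_rot: [0.001, 0.706, 0.709, -0.0]
contact_force: [1.1, 0.2, 0.4]
width: 0.0853
```

Emit:
{"fn": "drive_tool", "kwargs": {
  "targets": [0,0,-7.3,44.7,15.3,2,1,0,0,-7.3,42.4,20.9,2,1,0,0,-7.3,39.3,26.1,2,1,0,0,-7.4,35.8,30.9,2,1,0,0,-7.3,31.5,35.2,1.9,1,0,0,-7.3,26.7,39,2,1,0,0,-7.3,21.6,42,2,1,0,0,-7.3,16,44.4,2,1,0,0,-7.3,10.3,46.2,2,1,0,0,-7.4,4.3,47,2,1,0,0,0,0,0,0,1]
}}

```text
clock: 2.72
position: [0.4935, 0.3491, 0.2378]
ee_rot: [-0.0, 0.144, 0.99, -0.001]
contact_force: [0.9, -1.1, 0.3]
width: 0.085
```

```bash
python3 - <<'E'
from plan import *
import cv2
from rig import *
p,r=pose(); print(p,r.as_matrix().round(3)[:,:2].T, get_state()["qpos"].round(2))
im=get_image("scene"); im2=get_image("top")
a=cv2.resize(im[60:200,200:380],None,fx=4,fy=4,interpolation=2)
cv2.imwrite("pics/s1.png",cv2.convertScaleAbs(a[:,:,::-1],alpha=1.5)); cv2.imwrite("pics/t1.png",cv2.resize(im2,(800,600))[:,:,::-1])
rows([.493,.347,.16],163.2,4,1)
E
```

```text
[0.49346777 0.3491426  0.23775584] [[-0.958  0.286  0.   ]
 [ 0.286  0.958 -0.002]] [ 0.5   0.32  1.43 -0.    1.4  -0.78]
[-0.1, 0.0, 0.0, -0.1, 0.3, 19.6, 1, -0.0, 0.0, 0.0, -0.0, 0.3, 19.6, 1, -0.1, 0.0, 0.0, -0.1, 0.3, 19.6, 1, -0.0, 0.0, 0.0, -0.0, 0.2, 19.6, 1]
end [0.493 0.347 0.16 ] max [ 0.1  0.   0.   0.1  0.3 19.6  1. ]
```

View pics/s1.png

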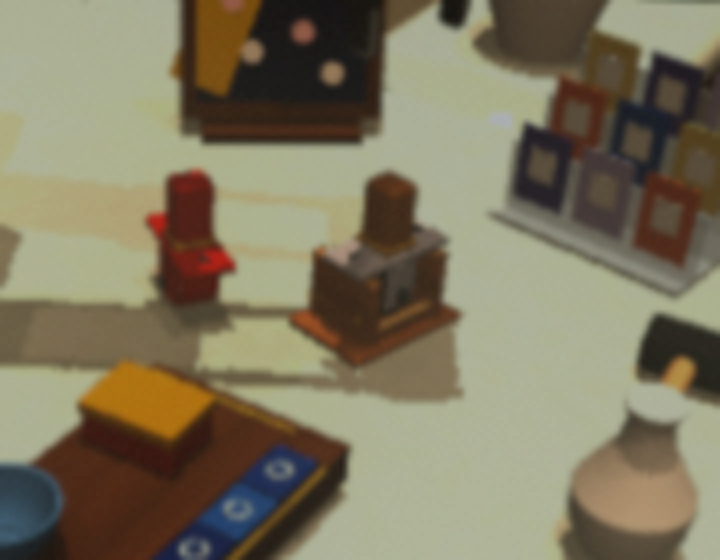

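```bash
python3 - <<'E'
from h import *
print(proj("scene",[[.4935,.349,.238],[.4935,.349,.4]]),proj("top",[[.4935,.349,.238]])*800/512)
E
```

```text
[[300.654041    73.30115969]
 [305.93880876  18.01664857]] [[169.91831492 349.35198629]]
```

View pics/t1.png

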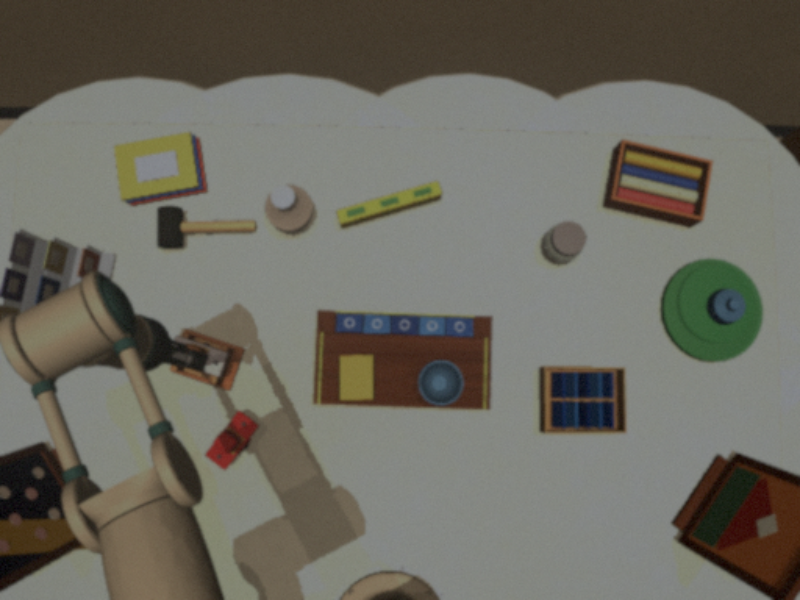

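```bash
python3 - <<'E'
from h import *
d=np.array([.286,.958,0])*.05
p=np.array([.4935,.349,.251])
print((proj("scene",[p+d,p-d])-[200,60])*4)
from rig import get_image
im=get_image("scene")
a=cv2.resize(im[0:200,200:400],None,fx=3,fy=3,interpolation=2)
cv2.imwrite("pics/s2.png",cv2.convertScaleAbs(a[:,:,::-1],alpha=1.5))
E
```

```text
[[450.89703238  20.82552696]
 [355.16264008  53.52048898]]
```

View pics/s2.png

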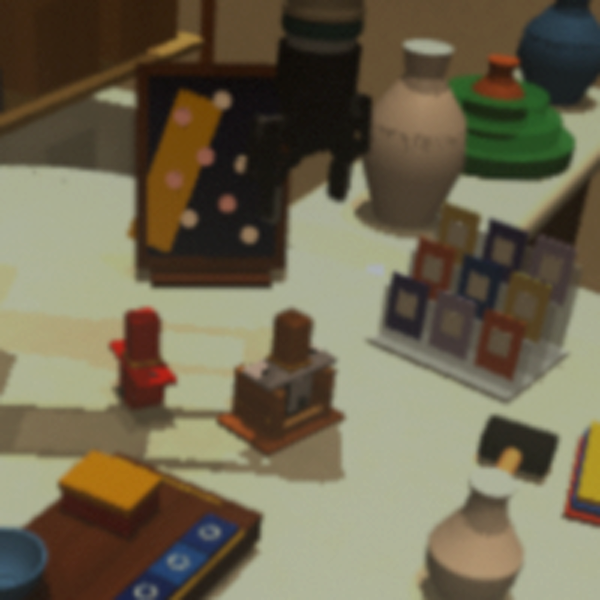

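The gripper is above the roller: the two dark fingers are at (270,210) and (340,190), where the projection put them. Descending.

Emit:
{"fn": "drive_tool", "kwargs": {
  "targets": [-0.1,0,0,-0.1,0.3,19.6,1,0,0,0,0,0.3,19.6,1,-0.1,0,0,-0.1,0.3,19.6,1,0,0,0,0,0.2,19.6,1,0,0,0,0,0,0,1,0,0,0,0,0,0,1]
}}

```text
clock: 3.62
position: [0.4941, 0.3469, 0.162]
ee_rot: [0.001, 0.146, 0.989, 0.001]
contact_force: [-0.2, 1.2, 1.3]
width: 0.0856
```

```bash
python3 - <<'E'
from plan import *
p,r=pose(); print(p,r.as_matrix().round(3)[:,:2].T)
rows([.493,.347,.086],163.2,6,1)
from rig import get_image
import cv2
im=get_image("scene")
a=cv2.resize(im[60:180,240:360],None,fx=5,fy=5,interpolation=2)
cv2.imwrite("pics/s3.png",cv2.convertScaleAbs(a[:,:,::-1],alpha=2))
im=get_image("top")
a=cv2.resize(im[190:260,90:180],None,fx=8,fy=8,interpolation=2)
cv2.imwrite("pics/t3.png",cv2.convertScaleAbs(a[:,:,::-1],alpha=2))
E
```

```text
[0.49405756 0.34687626 0.162013  ] [[-0.957  0.29  -0.002]
 [ 0.289  0.957  0.003]]
[0.0, 0.0, -0.0, 0.2, -0.1, 12.7, 1, 0.0, 0.0, -0.0, 0.2, -0.0, 12.6, 1, 0.1, 0.1, -0.0, 0.2, -0.1, 12.7, 1, -0.0, -0.0, -0.0, 0.2, -0.0, 12.7, 1, 0.0, 0.0, -0.0, 0.2, -0.1, 12.6, 1, 0.0, 0.0, -0.0, 0.2, -0.0, 12.7, 1]
end [0.493 0.347 0.086] max [ 0.1  0.1  0.   0.2  0.1 12.7  1. ]
```

View pics/s3.png

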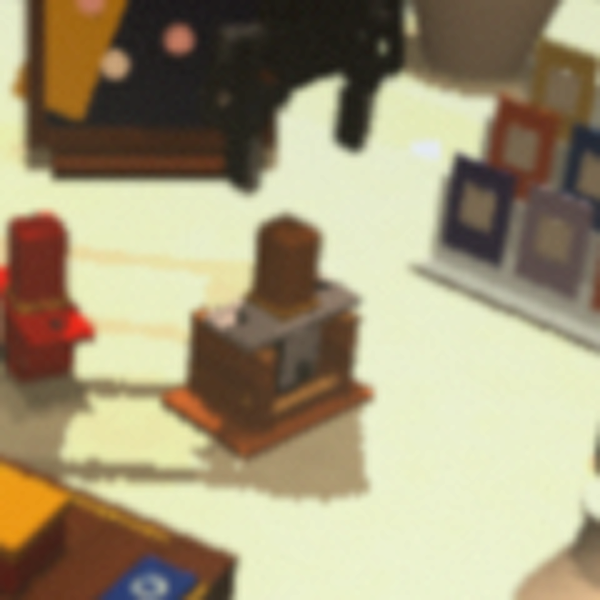

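View pics/t3.png

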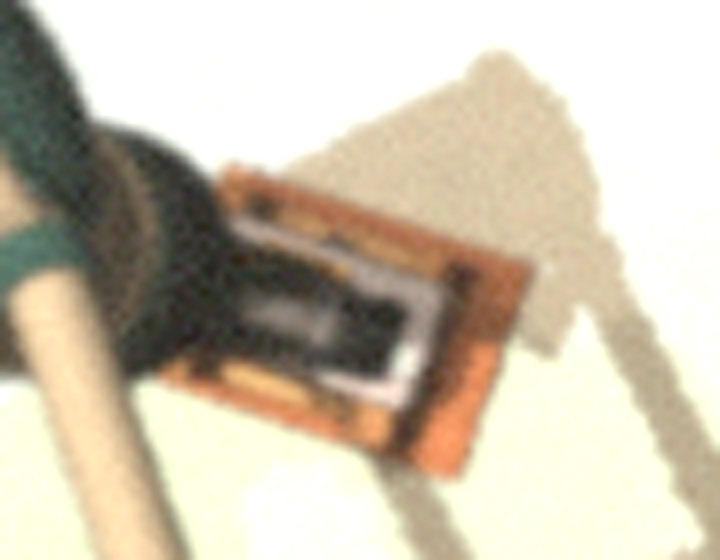

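Emit:
{"fn": "drive_tool", "kwargs": {
  "targets": [0,0,0,0.2,0,12.7,1,0,0,0,0.2,0,12.7,1,0,0,0,0.2,0,12.7,1,0,0,0,0,0,12.7,1,0,0,0,0,0,12.7,1,0,0,0,0,0,12.6,1,0,0,0,0,0,0,1]
}}

```text
clock: 4.6
position: [0.4925, 0.3473, 0.0835]
ee_rot: [-0.0, 0.146, 0.989, -0.0]
contact_force: [-0.1, -0.7, -0.3]
width: 0.0853
```

Emit:
{"fn": "drive_tool", "kwargs": {
  "targets": [0,0,0,0,0,0,0.6,0,0,0,0,0,0,0.45,0,0,0,0,0,0,0.3,0,0,0,0,0,0,0.2,0,0,0,0,0,0,0,0,0,0,0,0,0,0,0,0,0,0,0,0,0,0,0,0,0,0,0,0],
  "grip_force": 90
}}

```text
clock: 5.6
position: [0.4941, 0.3485, 0.0858]
ee_rot: [0.002, 0.146, 0.989, 0.002]
contact_force: [0.7, 3.2, 5.9]
width: 0.029
```

```bash
python3 - <<'E'
from plan import *
p,r=pose(); print(p,r.as_matrix().round(3)[:,:2].T); s=get_state(); print(s["contact_force"],s["width"])
from rig import get_image
import cv2
im=get_image("scene")
a=cv2.resize(im[60:180,240:360],None,fx=5,fy=5,interpolation=2)
cv2.imwrite("pics/s4.png",cv2.convertScaleAbs(a[:,:,::-1],alpha=2))
E
```

```text
[0.49411909 0.34852521 0.08581719] [[-0.957  0.289 -0.003]
 [ 0.289  0.957  0.004]]
[0.69732932 3.16391151 5.93870876] 0.02902666385201626
```

View pics/s4.png

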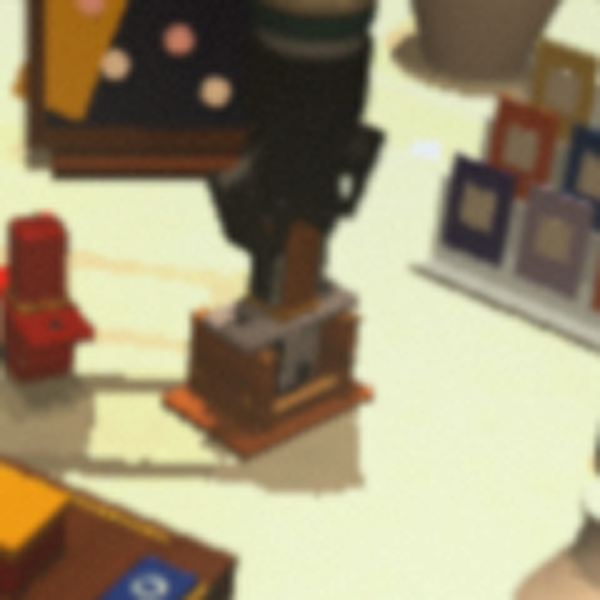

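Grip is good: 29 mm opening on the handle, pads above the body. Now lift and move above tile 1.

Emit:
{"fn": "drive_tool", "kwargs": {
  "targets": [0,0,0,0,0,-6,0,0,0,0,0,0,-14,0,0,0,0,0,0,-16,0,0,0,0,0,0,-16,0,0,0,0,0,0,-16,0,0,0,0,0,0,-16,0,0,0,0,0,0,-16,0,0,0,0,0,0,0,0,0,0,0,0,0,0,0]
}}

```text
clock: 6.78
position: [0.4927, 0.3474, 0.1844]
ee_rot: [0.0, 0.146, 0.989, 0.0]
contact_force: [0.4, 0.5, -5.6]
width: 0.029
```

```bash
python3 - <<'E'
from plan import *
p,r=pose(); print(p); s=get_state(); print(s["contact_force"],s["width"])
rows([.5587,.0825,.18],179.15,12,0)
E
```

```text
[0.49269367 0.34738672 0.1844039 ]
[ 0.38500313  0.5224568  -5.61627466] 0.028972743887725517
[0.0, 0.0, -1.3, -11.6, -19.5, 0.4, 0, 0.0, 0.0, -1.4, -11.2, -19.9, 0.3, 0, 0.0, 0.0, -1.3, -10.7, -20.0, 0.4, 0, 0.0, 0.0, -1.3, -10.3, -20.4, 0.3, 0, 0.0, 0.0, -1.3, -9.7, -20.5, 0.4, 0, 0.0, 0.0, -1.4, -9.3, -20.7, 0.3, 0, 0.0, 0.0, -1.3, -8.8, -21.0, 0.4, 0, 0.0, 0.0, -1.3, -8.4, -21.2, 0.3, 0, 0.0, 0.0, -1.3, -7.8, -21.4, 0.4, 0, 0.0, 0.0, -1.4, -7.4, -21.5, 0.4, 0, 0.0, 0.0, -1.3, -6.8, -21.7, 0.3, 0, 0.0, 0.0, -1.3, -6.3, -21.8, 0.4, 0]
end [0.5587 0.0825 0.18  ] max [ 0.   0.   1.4 11.6 21.8  0.4  0. ]
```

Lifted: it weighs about 5 N. Traversing.

Emit:
{"fn": "drive_tool", "kwargs": {
  "targets": [0,0,-1.3,-11.6,-19.5,0.4,0,0,0,-1.4,-11.2,-19.9,0.3,0,0,0,-1.3,-10.7,-20,0.4,0,0,0,-1.3,-10.3,-20.4,0.3,0,0,0,-1.3,-9.7,-20.5,0.4,0,0,0,-1.4,-9.3,-20.7,0.3,0,0,0,-1.3,-8.8,-21,0.4,0,0,0,-1.3,-8.4,-21.2,0.3,0,0,0,-1.3,-7.8,-21.4,0.4,0,0,0,-1.4,-7.4,-21.5,0.4,0,0,0,-1.3,-6.8,-21.7,0.3,0,0,0,-1.3,-6.3,-21.8,0.4,0]
}}

```text
clock: 8.28
position: [0.5586, 0.082, 0.1793]
ee_rot: [-0.0, 0.007, 1.0, 0.001]
contact_force: [0.3, 0.2, -5.2]
width: 0.029
```

Emit:
{"fn": "drive_tool", "kwargs": {
  "targets": [0,0,0,0,0,0,0,0,0,0,0,0,0,0,0,0,0,0,0,15,0,0,0,0,0,0,15,0,0,0,0,0,0,8,0,0,0,0,0,0,0,0,0,0,0,0,0,0,0]
}}

```text
clock: 9.15
position: [0.5595, 0.0829, 0.1426]
ee_rot: [0.001, 0.007, 1.0, 0.001]
contact_force: [-0.5, 0.1, -5.0]
width: 0.0293
```

```bash
python3 - <<'E'
from plan import *
from h import proj
p,r=pose(); print(p,r.as_matrix().round(3)[:,:2].T); s=get_state(); print(s["contact_force"],s["width"])
from rig import get_image
import cv2
print((proj("scene",[p-[0,0,.046+.023]])-[180,80])*4,(proj("top",[p-[0,0,.046+.023]])-[180,170])*5)
im=get_image("scene")
a=cv2.resize(im[80:230,180:360],None,fx=4,fy=4,interpolation=2)
cv2.imwrite("pics/s5.png",cv2.convertScaleAbs(a[:,:,::-1],alpha=2))
im=get_image("top")
a=cv2.resize(im[170:270,180:330],None,fx=5,fy=5,interpolation=2)
cv2.imwrite("pics/t5.png",cv2.convertScaleAbs(a[:,:,::-1],alpha=2))
E
```

```text
[0.5595098  0.08288143 0.14256319] [[-1.     0.015 -0.002]
 [ 0.015  1.     0.001]]
[-0.48911901  0.12713875 -5.04909556] 0.029256183264200066
[[358.9634495  362.90694344]] [[213.69443405 176.12358902]]
```

View pics/s5.png

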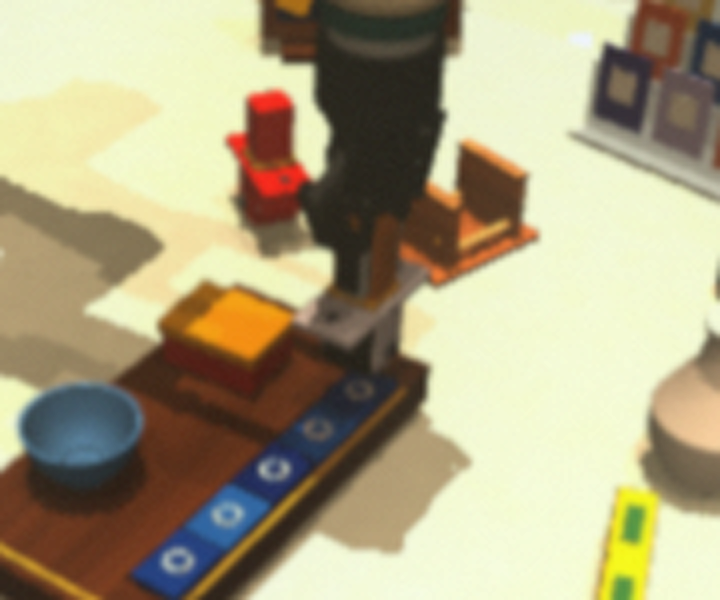

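View pics/t5.png

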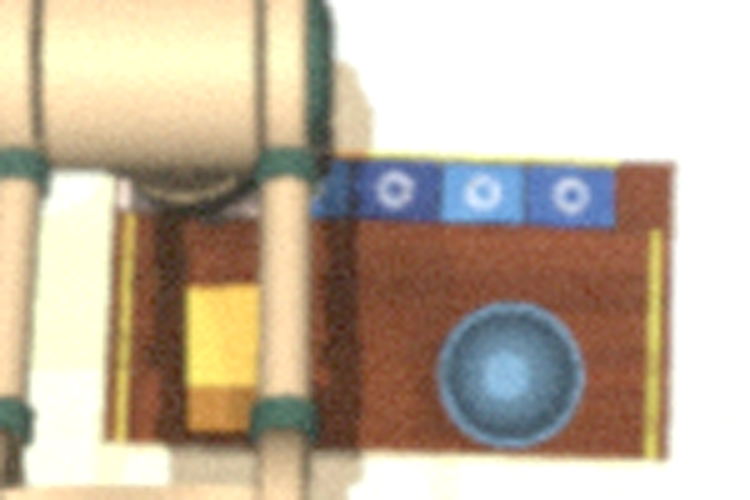

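```bash
cat > ov.py <<'E'
from h import *
from plan import pose
def overlay(raw,name,x0,y0,k,out,off=(0,0,0)):
    p,r=pose(); M=r.as_matrix()
    xr=M[:,1]; yr=M[:,0]; zr=-M[:,2]; o=p-zr*.046+np.array(off)
    def seg(a,b,col):
        q=(proj(name,[o+a[0]*xr+a[1]*yr+a[2]*zr,o+b[0]*xr+b[1]*yr+b[2]*zr])-[x0,y0]+.5)*k
        cv2.line(raw,tuple(map(int,q[0])),tuple(map(int,q[1])),col,1,cv2.LINE_AA)
    def box(hx,hy,z0,z1,col):
        for z in(z0,z1):
            c=[(hx,hy,z),(hx,-hy,z),(-hx,-hy,z),(-hx,hy,z)]
            for i in range(4): seg(c[i],c[(i+1)%4],col)
        for a in((hx,hy),(hx,-hy),(-hx,-hy),(-hx,hy)): seg((*a,z0),(*a,z1),col)
    box(.05,.023,.028,.037,(0,0,255)); box(.015,.017,.037,.093,(0,255,0))
    for y in(-.016,.016):
        t=np.linspace(0,2*np.pi,25)
        for a,b in zip(t,t[1:]): seg((.023*np.cos(a),y,.023*np.sin(a)),(.023*np.cos(b),y,.023*np.sin(b)),(255,0,255))
    cv2.imwrite(out,raw)
E
python3 - <<'E'
from ov import *
overlay(cv2.resize(cv2.imread("pics/s5.png"),None,fx=1,fy=1),"scene",180,80,4,"pics/s5o.png")
E
```

```text
(no output)
```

View pics/s5o.png

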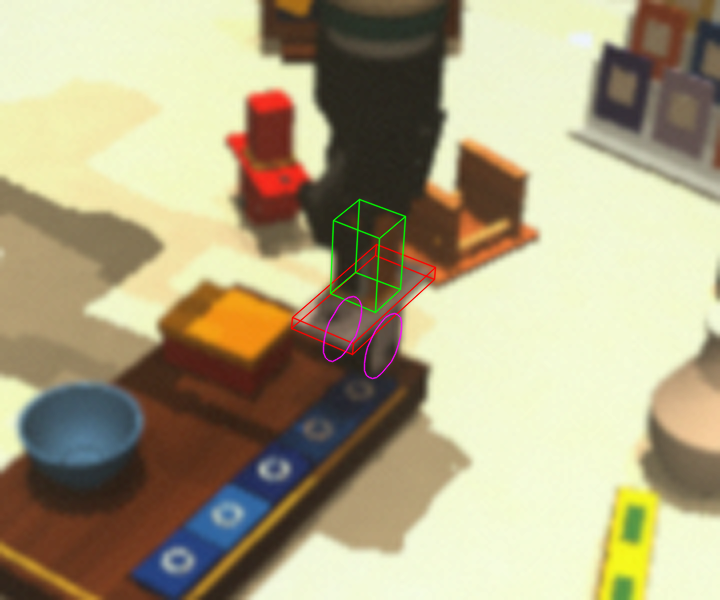

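The overlay agrees within about 2 mm. Now I'll lower onto tile 1.

Emit:
{"fn": "drive_tool", "kwargs": {
  "targets": [0,0,0,0,0,6,0,0,0,0,0,0,6,0,0,0,0,0,0,6,0,0,0,0,0,0,2,0,0,0,0,0,0,1,0,0,0,0,0,0,0,0]
}}

```text
clock: 10.0
position: [0.5593, 0.0828, 0.1214]
ee_rot: [0.001, 0.008, 1.0, 0.001]
contact_force: [-0.6, 0.1, -4.8]
width: 0.029
```

Emit:
{"fn": "drive_tool", "kwargs": {
  "targets": [0,0,0,0,0,1,0,0,0,0,0,0,0,0]
}}

```text
clock: 10.25
position: [0.5594, 0.0828, 0.1205]
ee_rot: [0.001, 0.008, 1.0, 0.001]
contact_force: [0.0, -0.7, -4.4]
width: 0.0291
```

Emit:
{"fn": "drive_tool", "kwargs": {
  "targets": [0,0,0,0,0,1,0,0,0,0,0,0,0,0]
}}

```text
clock: 10.5
position: [0.5595, 0.0828, 0.1203]
ee_rot: [0.001, 0.008, 1.0, 0.001]
contact_force: [-2.3, -0.8, 3.4]
width: 0.0288
```

Emit:
{"fn": "drive_tool", "kwargs": {
  "targets": [0,0,0,0,0,1,0,0,0,0,0,0,0,0]
}}

```text
clock: 10.75
position: [0.5595, 0.0828, 0.1188]
ee_rot: [0.001, 0.008, 1.0, 0.001]
contact_force: [-1.8, 0.4, 3.5]
width: 0.029
```

Emit:
{"fn": "drive_tool", "kwargs": {
  "targets": [0,0,0,0,0,1,0,0,0,0,0,0,0,0]
}}

```text
clock: 11.0
position: [0.5595, 0.0828, 0.1174]
ee_rot: [0.001, 0.008, 1.0, 0.001]
contact_force: [-0.5, -0.3, 3.4]
width: 0.0288
```

Emit:
{"fn": "drive_tool", "kwargs": {
  "targets": [0,0,0,0,0,1,0,0,0,0,0,0,0,0]
}}

```text
clock: 11.25
position: [0.5595, 0.0828, 0.1166]
ee_rot: [0.001, 0.008, 1.0, 0.001]
contact_force: [-1.8, -0.3, 5.7]
width: 0.0286
```

Emit:
{"fn": "drive_tool", "kwargs": {
  "targets": [0,0,0,0,0,1,0,0,0,0,0,0,0,0]
}}

```text
clock: 11.5
position: [0.5596, 0.0828, 0.1165]
ee_rot: [0.002, 0.008, 1.0, 0.001]
contact_force: [-3.0, -0.6, 11.4]
width: 0.0288
```

Tile 1 has bottomed: the TCP stopped at 0.1165 and the force is rising. Now I'll roll to the right, starting 2 mm higher.

Emit:
{"fn": "drive_tool", "kwargs": {
  "targets": [0,0,0,0,0,-2,0,0,0,0,0,-15,0,0,0,0,0,0,-18,0,0,0,0,0,0,-18,0,0,0,0,0,0,-18,0,0]
}}

```text
clock: 12.12
position: [0.5579, 0.0131, 0.1175]
ee_rot: [0.001, 0.008, 1.0, 0.002]
contact_force: [-2.3, 4.7, 6.9]
width: 0.0288
```

Emit:
{"fn": "drive_tool", "kwargs": {
  "targets": [0,0,0,0,-18,0,0,0,0,0,0,-18,0,0,0,0,0,0,-18,0,0,0,0,0,0,-18,0,0,0,0,0,0,-18,0,0]
}}

```text
clock: 12.75
position: [0.5563, -0.0776, 0.117]
ee_rot: [0.0, 0.008, 1.0, 0.0]
contact_force: [-3.0, 0.6, 4.3]
width: 0.0291
```

Emit:
{"fn": "drive_tool", "kwargs": {
  "targets": [0,0,0,0,-18,0,0,0,0,0,0,-18,0,0,0,0,0,0,-5,0,0,0,0,0,0,0,0,0]
}}

```text
clock: 13.25
position: [0.5558, -0.1177, 0.1168]
ee_rot: [0.0, 0.008, 1.0, 0.001]
contact_force: [-3.3, 0.5, 3.2]
width: 0.0291
```

Emit:
{"fn": "drive_tool", "kwargs": {
  "targets": [0,0,0,0,0,1.5,0,0,0,0,0,0,0,0]
}}

```text
clock: 13.5
position: [0.5559, -0.1168, 0.1165]
ee_rot: [0.001, 0.007, 1.0, 0.0]
contact_force: [-5.5, -0.4, 9.2]
width: 0.0289
```

Emit:
{"fn": "drive_tool", "kwargs": {
  "targets": [0,0,0,0,0,1.5,0,0,0,0,0,0,0,0]
}}

```text
clock: 13.75
position: [0.556, -0.1168, 0.1164]
ee_rot: [0.001, 0.007, 1.0, 0.0]
contact_force: [-7.4, -0.2, 16.7]
width: 0.029
```

Same stop height, 0.1164. Rolling back left with about 22 N.

Emit:
{"fn": "drive_tool", "kwargs": {
  "targets": [0,0,0,0,12,0,0,0,0,0,0,13,0,0,0,0,0,0,13,0,0,0,0,0,0,12,0,0]
}}

```text
clock: 14.25
position: [0.5571, -0.0666, 0.1164]
ee_rot: [0.002, 0.007, 1.0, -0.0]
contact_force: [-5.8, -1.4, 15.8]
width: 0.029
```

Emit:
{"fn": "drive_tool", "kwargs": {
  "targets": [0,0,0,0,12,0,0,0,0,0,0,13,0,0,0,0,0,0,13,0,0,0,0,0,0,12,0,0]
}}

```text
clock: 14.75
position: [0.5583, -0.0163, 0.1165]
ee_rot: [0.002, 0.007, 1.0, 0.0]
contact_force: [-5.2, -0.4, 14.9]
width: 0.0293
```

Emit:
{"fn": "drive_tool", "kwargs": {
  "targets": [0,0,0,0,12,0,0,0,0,0,0,13,0,0,0,0,0,0,13,0,0,0,0,0,0,12,0,0]
}}

```text
clock: 15.25
position: [0.5594, 0.034, 0.1165]
ee_rot: [0.003, 0.007, 1.0, 0.001]
contact_force: [-4.9, 0.0, 13.1]
width: 0.0291
```

Emit:
{"fn": "drive_tool", "kwargs": {
  "targets": [0,0,0,0,12,0,0,0,0,0,0,13,0,0,0,0,0,0,13,0,0,0,0,0,0,12,0,0,0,0,0,0,5,0,0,0,0,0,0,0,0,0]
}}

```text
clock: 16.0
position: [0.5606, 0.0898, 0.1165]
ee_rot: [0.003, 0.007, 1.0, 0.002]
contact_force: [-3.3, 1.3, 13.9]
width: 0.0292
```

All five stop at 0.1164–0.1165 under about 20 N, so the border is level. Lift and look.

Emit:
{"fn": "drive_tool", "kwargs": {
  "targets": [0,0,0,0,0,-5,0,0,0,0,0,0,-15,0,0,0,0,0,0,-16,0,0,0,0,0,0,-16,0,0,0,0,0,0,-16,0,0,0,0,0,0,0,0,0,0,0,0,0,0,0]
}}

```text
clock: 16.88
position: [0.5588, 0.0877, 0.1821]
ee_rot: [0.001, 0.008, 1.0, 0.001]
contact_force: [-1.1, 0.1, -5.5]
width: 0.0292
```

```bash
python3 - <<'E'
from plan import *
from ov import *
from rig import get_image
p,r=pose(); print(p,get_state()["contact_force"])
rows([.4925,.347,.1845],163.2,12,0)
im=get_image("scene")
a=cv2.resize(im[70:220,180:360],None,fx=4,fy=4,interpolation=2)
a=np.ascontiguousarray(cv2.convertScaleAbs(a[:,:,::-1],alpha=2))
cv2.imwrite("pics/s6.png",a); overlay(a,"scene",180,70,4,"pics/s6o.png")
E
```

```text
[0.55880125 0.08771349 0.18209017] [-1.06056343  0.13922197 -5.48097232]
[0.0, 0.0, 1.3, 5.9, 21.5, -0.2, 0, 0.0, 0.0, 1.4, 6.3, 21.4, -0.2, 0, 0.0, 0.0, 1.3, 6.8, 21.2, -0.1, 0, 0.0, 0.0, 1.3, 7.4, 21.1, -0.2, 0, 0.0, 0.0, 1.3, 7.8, 20.9, -0.2, 0, 0.0, 0.0, 1.4, 8.3, 20.7, -0.2, 0, 0.0, 0.0, 1.3, 8.8, 20.5, -0.2, 0, 0.1, 0.0, 1.3, 9.2, 20.3, -0.1, 0, -0.0, 0.0, 1.3, 9.7, 20.0, -0.3, 0, -0.0, 0.0, 1.4, 10.2, 19.9, -0.2, 0, -0.0, 0.0, 1.3, 10.7, 19.6, -0.2, 0, -0.0, 0.0, 1.3, 11.0, 19.3, -0.2, 0]
end [0.4925 0.3469 0.1845] max [ 0.1  0.   1.4 11.  21.5  0.3  0. ]
```

View pics/s6.png

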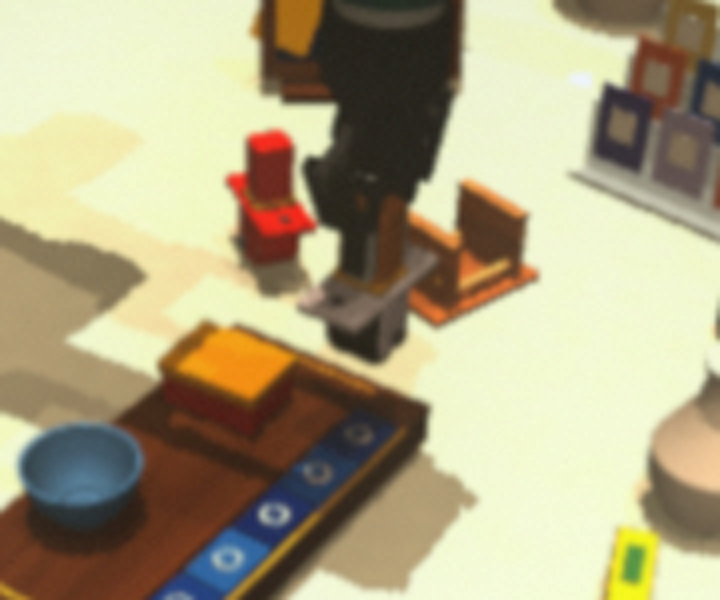

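View pics/s6o.png

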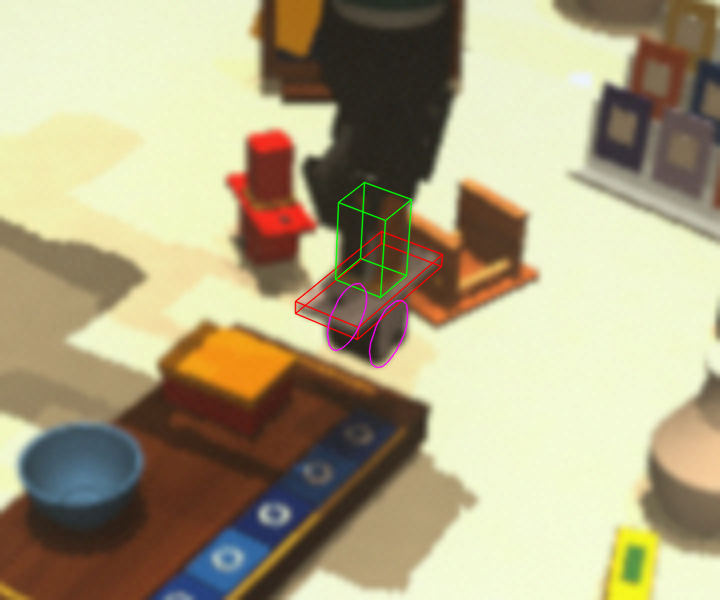

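The roller is still upright in the grip and the tiles look flush. Moving back above the stand.

Emit:
{"fn": "drive_tool", "kwargs": {
  "targets": [0,0,1.3,5.9,21.5,-0.2,0,0,0,1.4,6.3,21.4,-0.2,0,0,0,1.3,6.8,21.2,-0.1,0,0,0,1.3,7.4,21.1,-0.2,0,0,0,1.3,7.8,20.9,-0.2,0,0,0,1.4,8.3,20.7,-0.2,0,0,0,1.3,8.8,20.5,-0.2,0,0,0,1.3,9.2,20.3,-0.1,0,0,0,1.3,9.7,20,-0.3,0,0,0,1.4,10.2,19.9,-0.2,0,0,0,1.3,10.7,19.6,-0.2,0,0,0,1.3,11,19.3,-0.2,0]
}}

```text
clock: 18.42
position: [0.4922, 0.3474, 0.1838]
ee_rot: [-0.0, 0.146, 0.989, 0.0]
contact_force: [0.0, 0.3, -4.1]
width: 0.0291
```

Emit:
{"fn": "drive_tool", "kwargs": {
  "targets": [0,0,0,0,0,0,0,0,0,0,0,0,0,0,0,0,0,0,0,0,0]
}}

```text
clock: 18.8
position: [0.4929, 0.3461, 0.1845]
ee_rot: [0.001, 0.146, 0.989, 0.0]
contact_force: [-0.3, 0.0, -5.0]
width: 0.0287
```

```bash
python3 - <<'E'
from plan import *
from ov import *
from rig import get_image
p,r=pose(); print(p,get_state()["contact_force"],r.as_matrix().round(3)[:,:2].T)
rows([.4922,.347,.100],163.2,6,0)
im=get_image("scene")
a=cv2.resize(im[60:180,240:360],None,fx=5,fy=5,interpolation=2)
a=np.ascontiguousarray(cv2.convertScaleAbs(a[:,:,::-1],alpha=2))
cv2.imwrite("pics/s7.png",a)
t=get_image("top")
a=cv2.resize(t[190:270,195:325],None,fx=6,fy=6,interpolation=2)
cv2.imwrite("pics/t7.png",cv2.convertScaleAbs(a[:,:,::-1],alpha=2))
E
```

```text
[0.49293167 0.34613864 0.18450197] [-0.32076741  0.02797976 -5.04098929] [[-0.957  0.289 -0.001]
 [ 0.289  0.957  0.001]]
[0.0, 0.0, 0.0, 0.2, 0.1, 14.1, 0, 0.0, 0.0, 0.0, 0.1, 0.1, 14.1, 0, 0.0, 0.0, 0.0, 0.2, 0.1, 14.1, 0, 0.0, 0.0, 0.0, 0.2, 0.1, 14.0, 0, 0.0, 0.0, 0.0, 0.2, 0.1, 14.1, 0, 0.0, 0.1, 0.0, 0.1, 0.0, 14.1, 0]
end [0.4922 0.3469 0.1   ] max [ 0.   0.1  0.   0.2  0.1 14.1  0. ]
```

View pics/s7.png

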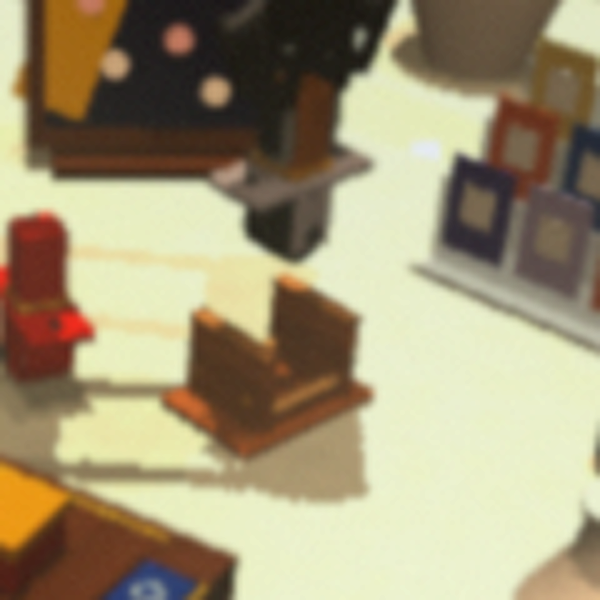

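The roller hangs level over the stand, between the rails. Lowering.

Emit:
{"fn": "drive_tool", "kwargs": {
  "targets": [0,0,0,0.2,0.1,14,0,0,0,0,0.2,0.1,14,0,0,0,0,0.2,0.1,14,0,0,0,0,0.2,0.1,14,0,0,0,0,0,0.1,14,0,0,0,0,0,0,10,0,0,0,0,0,0,0,0,0,0,0,0,0,0,0]
}}

```text
clock: 19.9
position: [0.4928, 0.348, 0.1053]
ee_rot: [0.001, 0.146, 0.989, 0.001]
contact_force: [0.6, 0.7, -5.1]
width: 0.029
```

Emit:
{"fn": "drive_tool", "kwargs": {
  "targets": [0,0,0,0,0,5,0,0,0,0,0,0,5,0,0,0,0,0,0,3,0,0,0,0,0,0,0,0,0,0,0,0,0,0,0]
}}

```text
clock: 20.52
position: [0.4925, 0.3478, 0.0919]
ee_rot: [0.001, 0.146, 0.989, 0.001]
contact_force: [0.2, -0.1, -5.1]
width: 0.0294
```

Emit:
{"fn": "drive_tool", "kwargs": {
  "targets": [0,0,0,0,0,2,0,0,0,0,0,0,2,0,0,0,0,0,0,0,0]
}}

```text
clock: 20.9
position: [0.4923, 0.3477, 0.0876]
ee_rot: [0.001, 0.146, 0.989, 0.001]
contact_force: [1.1, -0.3, -5.0]
width: 0.029
```

Emit:
{"fn": "drive_tool", "kwargs": {
  "targets": [0,0,0,0,0,1,0,0,0,0,0,0,0,0]
}}

```text
clock: 21.15
position: [0.4924, 0.3478, 0.0868]
ee_rot: [0.001, 0.146, 0.989, 0.001]
contact_force: [-0.5, -0.2, -3.8]
width: 0.0288
```

Emit:
{"fn": "drive_tool", "kwargs": {
  "targets": [0,0,0,0,0,1,0,0,0,0,0,0,0,0]
}}

```text
clock: 21.4
position: [0.4925, 0.3478, 0.0859]
ee_rot: [0.001, 0.146, 0.989, 0.001]
contact_force: [0.2, 0.2, -4.6]
width: 0.0292
```

Emit:
{"fn": "drive_tool", "kwargs": {
  "targets": [0,0,0,0,0,1,0,0,0,0,0,0,0,0]
}}

```text
clock: 21.65
position: [0.4925, 0.3478, 0.0858]
ee_rot: [0.001, 0.146, 0.989, 0.001]
contact_force: [-2.4, -1.2, 3.4]
width: 0.029
```

Emit:
{"fn": "drive_tool", "kwargs": {
  "targets": [0,0,0,0,0,0.5,0,0,0,0,0,0,0,0]
}}

```text
clock: 21.9
position: [0.4925, 0.3478, 0.0858]
ee_rot: [0.001, 0.146, 0.989, 0.001]
contact_force: [-3.7, -2.3, 7.3]
width: 0.0292
```

```bash
python3 - <<'E'
from ov import *
from rig import get_image, get_state
s=get_state(); print(s["contact_force"],s["position"])
im=get_image("scene")
a=cv2.resize(im[60:180,240:360],None,fx=5,fy=5,interpolation=2)
cv2.imwrite("pics/s8.png",cv2.convertScaleAbs(a[:,:,::-1],alpha=2))
E
```

```text
[-3.73901364 -2.34877705  7.25264823] [0.49248613 0.34783043 0.08581167]
```

View pics/s8.png

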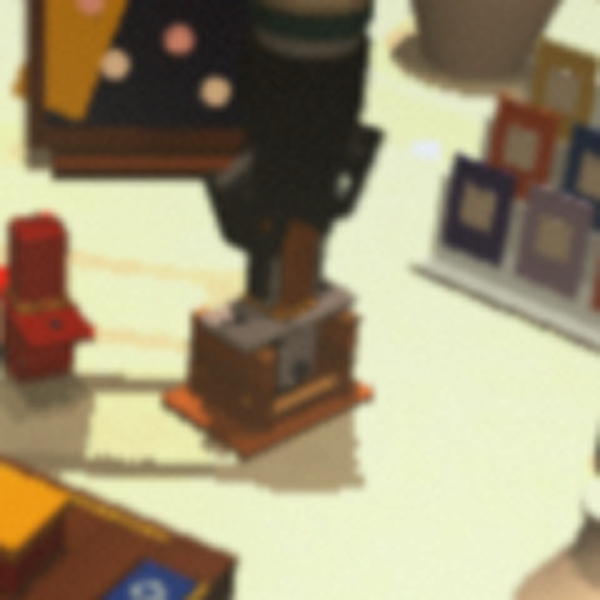

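The roller is seated as at the start, at the same TCP height of 0.0858, with the stand bearing about 12 N. I'll ease off the pressure and open.

Emit:
{"fn": "drive_tool", "kwargs": {
  "targets": [0,0,0,0,0,-0.8,0,0,0,0,0,0,0,0.35,0,0,0,0,0,0,0.5,0,0,0,0,0,0,0.8,0,0,0,0,0,0,1,0,0,0,0,0,0,1,0,0,0,0,0,0,1,0,0,0,0,0,0,1]
}}

```text
clock: 22.95
position: [0.4924, 0.3478, 0.0851]
ee_rot: [0.001, 0.146, 0.989, 0.001]
contact_force: [0.2, 0.1, 0.4]
width: 0.0858
```

Emit:
{"fn": "drive_tool", "kwargs": {
  "targets": [0,0,0,0,0,-8,1,0,0,0,0,0,-14,1,0,0,0,0,0,-20,1,0,0,0,0,0,-20,1,0,0,0,0,0,-20,1,0,0,0,0,0,-20,1,0,0,0,0,0,-20,1,0,0,0,0,0,0,1]
}}

```text
clock: 23.95
position: [0.4934, 0.3483, 0.2099]
ee_rot: [0.003, 0.146, 0.989, 0.002]
contact_force: [0.0, 0.3, 0.0]
width: 0.0853
```

```bash
python3 - <<'E'
from plan import *
s=rows([.34,.40,.26],163.2,8,1)
E
```

```text
[0.0, 0.0, 0.0, 20.2, 0.7, -6.4, 1, 0.1, 0.1, 0.0, 20.2, 0.7, -6.3, 1, 0.0, 0.0, 0.0, 20.2, 0.7, -6.3, 1, 0.1, 0.0, 0.0, 20.2, 0.6, -6.4, 1, -0.0, 0.1, 0.0, 20.2, 0.7, -6.3, 1, 0.0, 0.0, 0.0, 20.2, 0.7, -6.3, 1, 0.1, 0.1, 0.0, 20.2, 0.6, -6.3, 1, 0.0, -0.0, 0.0, 20.2, 0.7, -6.2, 1]
end [0.34 0.4  0.26] max [ 0.1  0.1  0.  20.2  0.7  6.4  1. ]
```

Emit:
{"fn": "drive_tool", "kwargs": {
  "targets": [0,0,0,20,0.7,-6.3,1,0,0,0,20,0.7,-6.3,1,0,0,0,20,0.7,-6.3,1,0,0,0,20,0.7,-6.3,1,0,0,0,20,0.7,-6.3,1,0,0,0,20,0.7,-6.3,1,0,0,0,20,0.7,-6.3,1,0,0,0,20,0.7,-6.3,1,0,0,0,0,0,0,1]
}}

```text
clock: 25.08
position: [0.3394, 0.3998, 0.2581]
ee_rot: [0.001, 0.145, 0.989, 0.001]
contact_force: [0.4, 0.2, 0.4]
width: 0.0852
```

```bash
python3 - <<'E'
import cv2,numpy as np
from rig import get_image
im=get_image("scene"); t=get_image("top")
cv2.imwrite("pics/sf_raw.png",im[:,:,::-1]);cv2.imwrite("pics/tf_raw.png",t[:,:,::-1])
f=lambda a,k:cv2.convertScaleAbs(cv2.resize(a[:,:,::-1],None,fx=k,fy=k,interpolation=2),alpha=1.8)
cv2.imwrite("pics/sf.png",f(im[95:155,265:325],10))
cv2.imwrite("pics/tf.png",cv2.convertScaleAbs(cv2.resize(t[:,:,::-1],(800,600)),alpha=1.5))
b=cv2.imread("pics/scene0_raw.png")
cv2.imwrite("pics/cmp.png",np.vstack([cv2.convertScaleAbs(cv2.resize(x[165:235,205:295],None,fx=4.2,fy=4.2,interpolation=2),alpha=2) for x in(b,im[:,:,::-1])]))
E
```

```text
(no output)
```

View pics/sf.png

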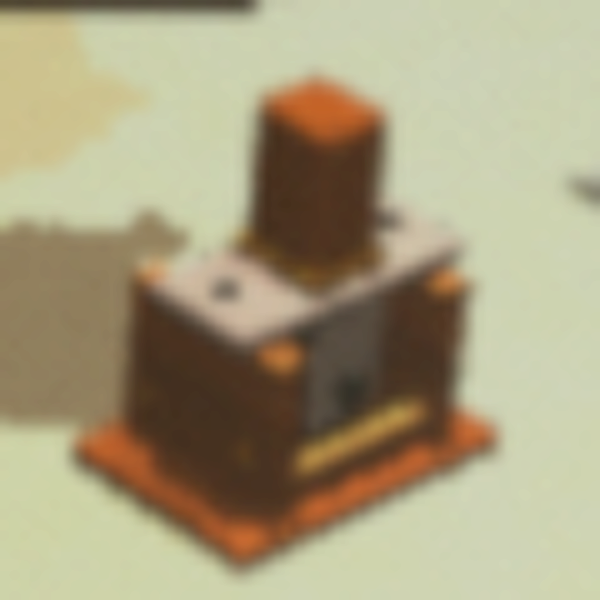

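View pics/tf.png

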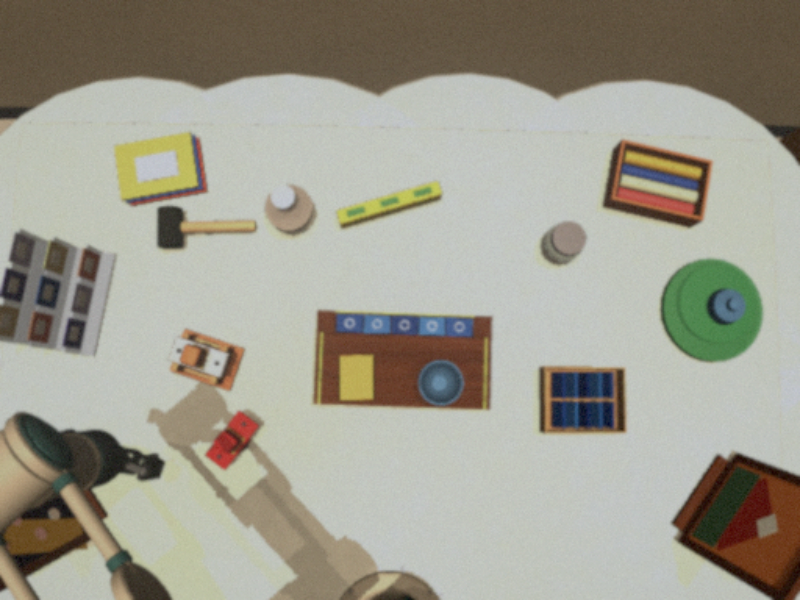

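View pics/cmp.png

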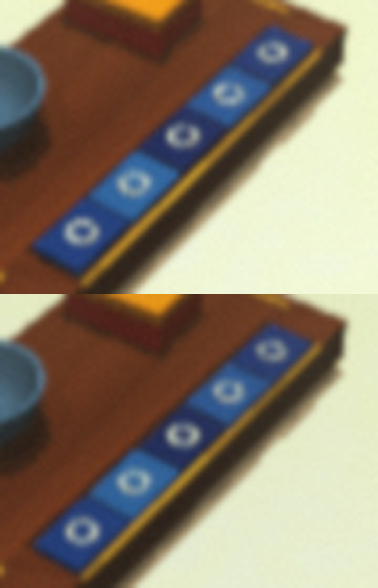

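All five ring marks dropped about 1 px, roughly 4 mm, against the first picture. The roller is upright on both rails and everything else is where it was. The gripper hangs near the picture frame, so I'll move it into the open before handing in.

Emit:
{"fn": "drive_tool", "kwargs": {
  "targets": [0,0,0,0,0,-20,1,0,0,0,-10,-12,-10,1,0,0,0,-20,-25,0,1,0,0,0,-20,-25,0,1,0,0,0,-20,-25,0,1,0,0,0,-20,-25,0,1,0,0,0,-10,-12,0,1,0,0,0,0,0,0,1,0,0,0,0,0,0,1,0,0,0,0,0,0,1]
}}

```text
clock: 26.42
position: [0.4002, 0.2523, 0.2872]
ee_rot: [0.001, 0.145, 0.989, 0.001]
contact_force: [0.0, 0.0, 0.7]
width: 0.0855
```

```bash
python3 - <<'E'
import cv2
from rig import *
s=get_state(); print(s["position"],s["contact_force"],abs(s["qd"]).max())
t=get_image("scene"); cv2.imwrite("pics/end.png",cv2.convertScaleAbs(cv2.resize(t[:,:,::-1],(800,600)),alpha=1.5))
E
```

```text
[0.40016061 0.25226384 0.28720542] [1.20926536e-02 1.15175799e-04 7.32410470e-01] 0.0025750092884306345
```

View pics/end.png

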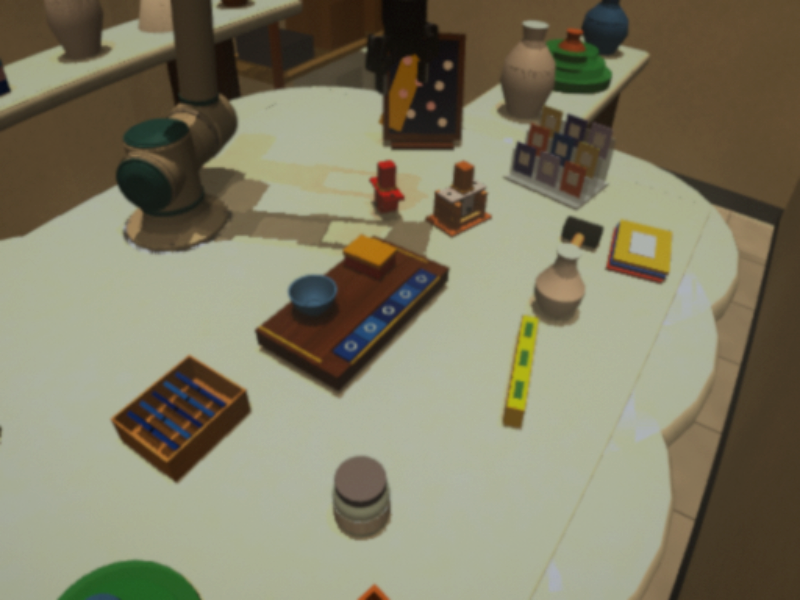

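The picture shows the roller on its stand at (462,195), everything else in place, and the arm clear and still. Handing in.

```bash
python3 -c "
from rig import sign_off; print(sign_off())"
```

```text
the job is handed in; nothing more can be done
None
```

The border tiles are pressed down and the roller is back on its stand. I handed the job in at about 26.5 s; it reports no verdict.

**What I did:** I took the roller from its stand and pressed tile 1 until it stopped. I then rolled right across all five tiles and back left with about 20 N. I set the roller back on the stand, held it until the stand bore it, then let go.

**Last checks:**
- **Tiles:** on the return pass the tool rode level at 0.1164–0.1165 m over all five, the same height at which tiles 1 and 5 had stopped dead. In the before and after pictures all five ring marks dropped about 1 px, roughly 4 mm. The tile depths themselves could not be read directly.
- **Roller:** it stands upright across both rails, within about 2–3 mm of the stand centre I measured. The tool height on setting it down matched the height at the grasp.
- **Other things:** nothing else appears to have moved, and the arm ended clear and still.
- **Small disagreement:** while held, the roller sat 1–2 mm off its predicted outline. That is within the calibration error and made no difference. No check failed.

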